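# Open the ink pad and slide it home in the registration corner

## Robot

A 7-joint arm with a two-finger parallel gripper is mounted at the origin on the work surface; the furniture and walls round the work are solid. World frame = base frame: x ahead of the robot, y to its left, z up, the work surface at z = 0. Lengths are in m, angles in rad, forces in N, time in s.
With the tool pointing down it reaches from about 0.35 to 0.9 m from the base axis. Payload 19.9 kg.
Tool frame: the origin (TCP) lies midway between the tips of the shut fingers; the grasp point (between the pads) lies 19 mm behind it; z points along the fingers, y is the line along which they close (so a half turn about z gives the same grasp; the last joint's range is limited). The gripper opens to 85 mm and grips with 20 to 120 N. Pads are 22 mm wide; open, the fingers measure 114 mm over their backs; the gripper's body (76 mm by 85 mm) begins 54 mm behind the grasp point. The pads swing forward as they close: fully open they stand 13 mm farther back than shut.
Start: joints at [-1.21, 0.417, -0.01, 1.614, 0.005, 1.111, -0.053], TCP at [0.244, 0.575, 0.231] pointing down, gripper open.
Joint ranges: [-2.81, 2.81], [-0.39, 2.02], [-1.27, 1.25], [0.06, 2.57], [-1.19, 4.33], [0.19, 2], [-2.82, 2.82]. Speed limits (rad/s): [1.89, 1.89, 2.39, 2.39, 3.01, 3.01, 3.01].

## Interface

Orientations are given as a unit quaternion [x, y, z, w].
In Python, from cell import * gives the robot as it stands.
- The arm moves only by the tool drive_tool, never from a script. Its argument "deltas" is text: rows parted by semicolons, each of 6 numbers parted by spaces: the shift along the tool's x, y, z scaled (see below), then the turn, a rotation vector about the tool's x, y, z scaled (see below). A call has 1 to 12 rows; each row shifts and turns the commanded pose from where the row before left it, along the tool's axes as they then stand; what a row does not reach is not made up. The controller multiplies each number of a shift by 4 cm and each number of a turn by 0.12 rad. A row lasts 1/12 s, in which the tool goes at most 41.7 mm and 7.16 degrees, less where a joint would pass 70% of its speed; a pose out of reach is approached as far as the arm can. A call with a number of a shift or a turn outside -1 to 1 is refused whole. A call with a gripper value outside its range is refused whole. "fingers" is the opening, from 0 (shut) to 1 (fully open), set as the call begins (left out, the last holds). The fingers move at their own pace and stop on an object; the grip force is fixed at half the most. Time passes only in rows, so rows that do not move let the fingers close. It gives the time, the measured TCP pose, the force, the opening and the grip force at its end, in the units of the state.
- state(): the state, without advancing time (a new reading comes with each control period).
- grab_frame(name): name is "side" or "top" or "wrist"; returns a dict with "img" (384x512x3 uint8, red, green, blue), "fx", "fy", "cx", "cy" (pixels), "R" (3x3) and "t" (3): a world point X has camera coordinates R X + t. Camera axes: x right, y down, z forward; pixel columns grow to the right and rows downward; lengths in m; the calibration is good to about 2 mm. A picture is of the moment at which its call begins. There is no depth.
- job_done(): hands the job in; it is judged then, once.
The state is a dict: "time_s": time; "joint_pos": joint angles; "qvel": joint speeds; "joint_efforts": joint torques, N m; "eef_pos": TCP position; "eef_rot": TCP orientation; "wrist_force": force on the tool from outside, world axes, zero at the start; "ft_torque": the same for the moment, N m; "opening": finger opening in m; "grasp_force": force on a finger pad.
Only numpy, scipy, OpenCV 4.12 (cv2) and the standard library are available. Lean on these libraries where they do the work, as an engineer would, in place of code of your own. Each camera call takes 0.05 s, during which the arm holds its last target. There are 200 camera calls.

## Task

Get the ink pad ready for stamping: lift the blue lid off it by the black bar and lay the lid flat, right way up, in the middle of the wooden board (set it down, do not drop it). Then slide the open ink pad over the table, without lifting or tipping it, fully home into the corner of the dark metal bracket, so that its far long side lies flush against the far stop and its right short side flush against the right stop. Leave the jars and stamps where they stand.

Things in the scene. Friction and masses are not known exactly. Their poses are not given: they have to be found in the camera images.
- ink_pad: loose ink pad: flat steel tray with dark navy ink felt, 84 mm (its x) by 104 mm (its y), 20 mm high, about 0.45 kg, standing on the table; awkwardly wide to grip, push it by its sides. Origin: centre of its underside; z up. The felt lies 3 mm below the rim.
- lid: loose blue lid of the ink pad, 94 mm (its x) by 114 mm (its y), 11 mm high; its skirt hangs 8 mm over the pad's rim, 2.5 mm clearance all round. On its middle a black bar to grip: 16 mm wide (x), 56 mm long (y), from 11 to 35 mm above the origin. Origin: centre of its underside (lower edge of the skirt), 12 mm above the table when on the pad. z up.
- board: fixed light wooden board on the table, 120 mm (x) by 130 mm (y), 8 mm thick; place to lay the lid. Origin: centre of its underside, on the table.
- bracket: fixed L-shaped dark steel bracket on a flat green mat (no step). Origin: centre, on the table, of the 84 x 104 mm place for the ink pad; pad home = origins coincide, axes parallel. Far stop: inner face x = +42 mm, y -64 to +40; right stop: inner face y = -52 mm, x -30 to +54, with a flared lead-in to x = -52; both 12 mm thick, 15 mm high. Open toward -x and +y.
- jar_blue: bystander: dark blue jar with black lid, diameter 56 mm, 63 mm high; origin at the centre of its underside
- jar_green: bystander: green jar with ochre lid, diameter 52 mm, 71 mm high; origin at the centre of its underside
- stamp_red: bystander: wooden stamp block with red dots on top, 55 x 65 x 27 mm; origin at the centre of its underside
- stamp_navy: bystander: wooden stamp block with navy diamonds on top, 55 x 56 x 27 mm; origin at the centre of its underside
There are look-alikes about, which are no part of the job. Several things have the shape of the lid; the one meant has the colours described above.

How it is judged:
On the way, in this order (a step that is already met when the one before it is completed fails the run):
1. the lid is lifted clear of the ink pad (z of lid in the frame of ink_pad above 0.04 m), for 0.1 s.
2. the lid lies flat on the wooden board, released (x of lid in the frame of board between -0.03 and 0.03 m and y of lid in the frame of board between -0.03 and 0.03 m and z of lid in the frame of board between 0.004 and 0.013 m and angle between lid's own z axis and vertical below 0.1 rad and contact force between the fingers and lid below 0.1 N and linear speed of lid below 0.02 m/s), for 0.2 s.
3. the open ink pad is home in the corner of the bracket (x of ink_pad in the frame of bracket between -0.004 and 0.004 m and y of ink_pad in the frame of bracket between -0.004 and 0.004 m and angle between the x axis of ink_pad and the x axis of bracket, either way round below 0.04 rad and height (world z) of ink_pad below 0.004 m and linear speed of ink_pad below 0.01 m/s), for 0.2 s.
At the end, for the whole second after the job is handed in: The ink pad stands on the table in the bracket's corner, within 4 mm of its place in both directions and 0.04 rad of square, at rest; the lid lies flat and right way up on the board, its centre within 30 mm of the board's in each of the board's directions, released and at rest (all of step 2 and all of step 3); the robot touches nothing.
It fails at once if the ink pad is lifted more than 12 mm or tipped more than 0.15 rad (height (world z) of ink_pad above 0.012 m or angle between ink_pad's own z axis and vertical above 0.15 rad).
It fails at once if the lid is dropped (it falls freely at more than 0.7 m/s) (linear speed of lid above 0.7 m/s and contact force between the fingers and lid below 0.1 N).
It fails at once if a jar or stamp is moved by more than 30 mm or tipped over (distance of any of jar_blue, jar_green, stamp_red, stamp_navy from where it was at the start of the episode above 0.03 m or angle between any of jar_blue, jar_green, stamp_red, stamp_navy's own z axis and vertical above 0.5 rad).
It also fails if it takes over 64 s, if anything falls off the work surface, if the arm or the gripper's body presses on something with over 40 N, if the wrist force passes 120 N, or if a joint passes its speed limit or range.

## Working session

There is one attempt and no reset: what is moved stays moved. The work goes in short steps, Python scripts to look and compute and a tool call to move; the robot and the scene stay as the last step left them, time stands still between calls to the robot, and variables do not carry over. Pictures are saved under pics/ and viewed, at most 10 in all, crops included, and the job is handed in when it is done.

Besides the shell and the picture viewer there is one more tool, called after "Request:" in YAML: its name, and indented under it one key for each argument. drive_tool: Moves the arm, as the interface text tells. Shifts and turns lie within -1 to 1; 1 stands for 4 cm of shift or 0.12 rad of turn. Its arguments: {"type":"object","properties":{"deltas":{"type":"string"},"fingers":{"type":"number"}},"required":["deltas"]}

```bash
mkdir -p pics; ls; python3 - <<'E'
from cell import *
import cv2,pickle
for n in("top","side"):
    f=grab_frame(n);pickle.dump(f,open(f"pics/{n}.pkl","wb"))
    cv2.imwrite(f"pics/{n}0.png",cv2.resize(f["img"][:,:,::-1],(800,600)))
    print(n,f["fx"],f["cx"],f["cy"],f["R"],f["t"])
s=state();print(s)
E
```

```text
pics
top 466.75471132843677 255.93947802573047 193.39175061964096 [[-0.00603975 -0.99994853 -0.00815168]
 [-0.98323391  0.00742408 -0.18219757]
 [ 0.18224872  0.00691458 -0.98322815]] [-0.12676614  0.44357292  1.58138223]
side 478.61924534652127 256.88182988111595 195.64143843571938 [[ 0.99767546 -0.06741206  0.00996405]
 [-0.02924151 -0.55558487 -0.83094547]
 [ 0.06155162  0.82872255 -0.55626463]] [-0.45172549 -0.02297749  1.58106839]
{'time_s': 0.1, 'joint_pos': array([-1.21049356,  0.41786434, -0.01030661,  1.61410111,  0.004689  ,
        1.11071257, -0.05296351]), 'qvel': array([-2.13438740e-03, -4.88915992e-04, -7.80375017e-04, -1.27737326e-03,
        3.04274276e-05,  9.00809911e-04,  4.46550223e-04]), 'joint_efforts': array([ 2.45431489e-03, -8.65821362e+01,  6.81236386e-01, -4.35641420e+01,
        1.92812813e-02,  4.92779334e-03, -2.48676309e-05]), 'eef_pos': array([0.24430657, 0.57493789, 0.23075939]), 'eef_rot': array([ 1.99531651e-01,  9.79891238e-01, -5.26102865e-04, -6.99289372e-05]), 'wrist_force': array([-1.15573477,  0.64557432, -0.39588091]), 'ft_torque': array([-0.00221274,  0.00530246,  0.01583374]), 'grasp_force': 0.0, 'opening': 0.08548408602627593}
```

View pics/top0.png

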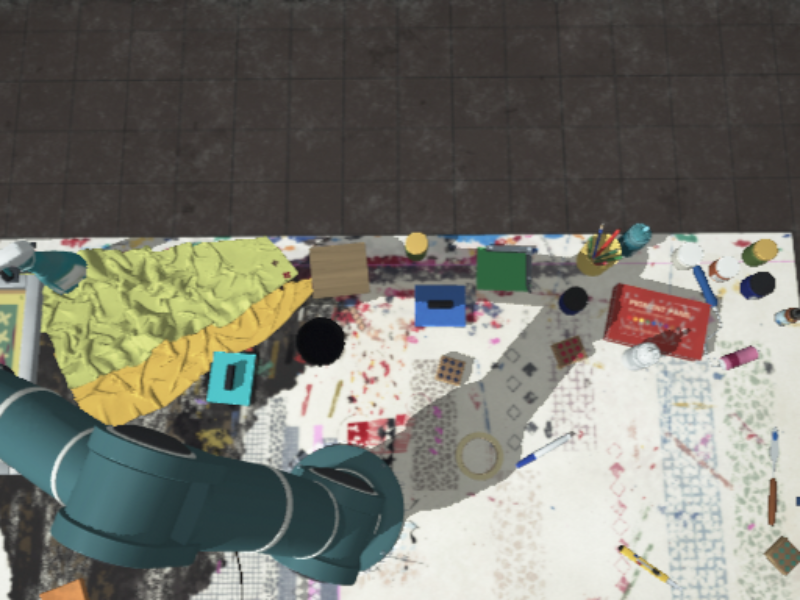

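View pics/side0.png

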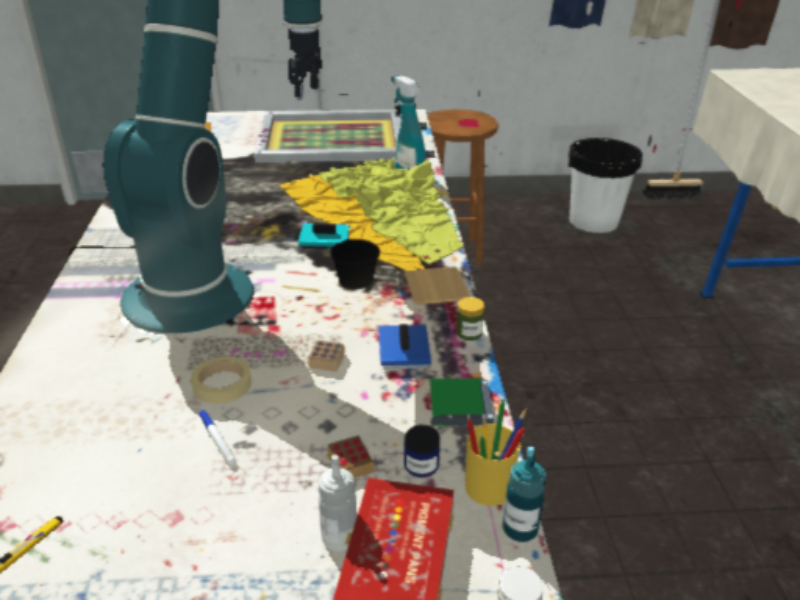

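```bash
cat > h.py <<'E'
import numpy as np,cv2,pickle
def back(f,uv,z):
    uv=np.atleast_2d(uv).astype(float);C=-f["R"].T@f["t"]
    d=np.c_[(uv[:,0]-f["cx"])/f["fx"],(uv[:,1]-f["cy"])/f["fy"],np.ones(len(uv))]@f["R"]
    return C+d*((z-C[2])/d[:,2])[:,None]
def proj(f,X):
    c=np.atleast_2d(X)@f["R"].T+f["t"];return np.c_[f["fx"]*c[:,0]/c[:,2]+f["cx"],f["fy"]*c[:,1]/c[:,2]+f["cy"]]
def blob(f,lo,hi,roi,z,open_=0):
    x0,y0,x1,y1=roi;h=cv2.cvtColor(f["img"],cv2.COLOR_RGB2HSV);m=cv2.inRange(h,np.array(lo),np.array(hi))
    k=np.zeros_like(m);k[y0:y1,x0:x1]=m[y0:y1,x0:x1]
    if open_:k=cv2.morphologyEx(k,cv2.MORPH_OPEN,np.ones((open_,open_)))
    c=max(cv2.findContours(k,cv2.RETR_EXTERNAL,cv2.CHAIN_APPROX_NONE)[0],key=cv2.contourArea)
    P=back(f,c[:,0],z)[:,:2];r=cv2.minAreaRect((P*1000).astype(np.float32))
    return r,c
E
python3 - <<'E'
from h import *
T=pickle.load(open("pics/top.pkl","rb"));S=pickle.load(open("pics/side.pkl","rb"))
q=.64
for nm,f,roi in(("T",T,[185,145,360,250]),("S",S,[170,160,330,320])):
    for n,lo,hi,z in(("lid",(105,120,40),(122,255,255),.023),("mat",(60,100,30),(85,255,160),0),("board",(8,40,60),(22,160,220),.008)):
        try:
            r,c=blob(f,lo,hi,roi,z,3);print(nm,n,r,cv2.boundingRect(c))
        except Exception as e:print(nm,n,e)
a=cv2.resize(T["img"][145:250,185:360,::-1],None,fx=4.5,fy=4.5,interpolation=cv2.INTER_CUBIC);cv2.imwrite("pics/tc.png",a)
b=cv2.resize(S["img"][165:310,200:345,::-1],None,fx=4,fy=4,interpolation=cv2.INTER_CUBIC);cv2.imwrite("pics/sc.png",b)
E
```

```text
T lid ((437.90777587890625, -219.23101806640625), (108.85428619384766, 89.12584686279297), 89.55657958984375) (266, 183, 32, 26)
T mat ((525.9880981445312, -361.6344909667969), (110.97454833984375, 94.99117279052734), 87.86627960205078) (305, 159, 32, 27)
T board ((513.5159301757812, 37.40821838378906), (147.04783630371094, 187.89413452148438), 7.061392784118652) (185, 155, 52, 45)
S lid ((441.09490966796875, -228.6083526611328), (121.68053436279297, 89.35923767089844), 89.38890075683594) (243, 208, 32, 26)
S mat ((525.8709716796875, -354.45111083984375), (96.56621551513672, 88.96895599365234), 86.82426452636719) (276, 242, 34, 24)
S board ((526.5685424804688, 0.4120635986328125), (130.60897827148438, 149.68966674804688), 2.913745880126953) (258, 171, 43, 25)
```

View pics/tc.png

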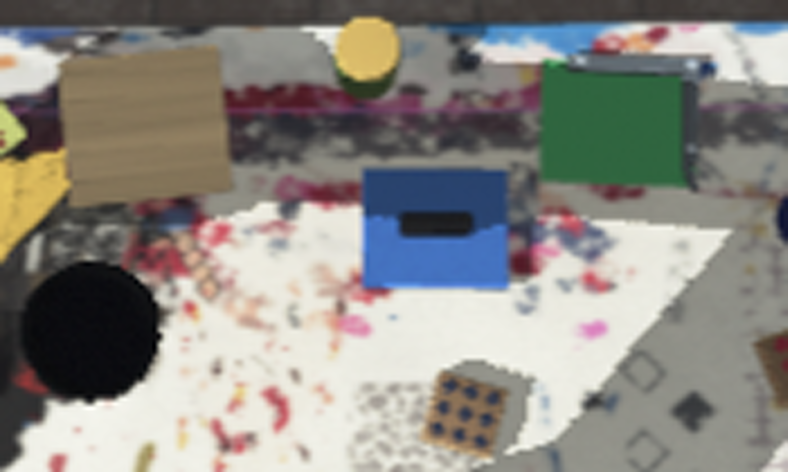

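View pics/sc.png

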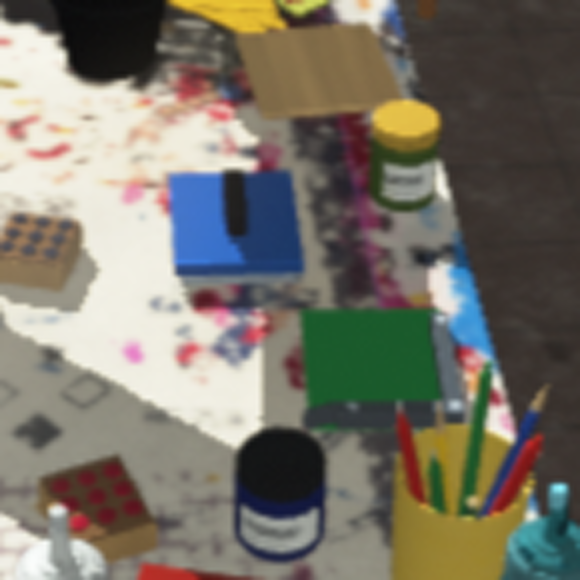

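Top crop: lid corners ≈(363,169),(508,171),(508,290),(363,287), bar centre (436,223); board centre (145,125), mat (green) corner against the stops at ≈(686,75). Green jar (368,50), navy stamp (465,413). Side crop agrees: lid bar at (235,203), blue jar (280,490), red stamp (98,500).

```bash
python3 - <<'E'
from h import *
T=pickle.load(open("pics/top.pkl","rb"));S=pickle.load(open("pics/side.pkl","rb"))
t=lambda p,z:np.round(back(T,np.array(p)/4.5+[184.6,144.6],z)*1000).tolist()
s=lambda p,z:np.round(back(S,np.array(p)/4+[199.6,164.6],z)*1000).tolist()
print("bar",t([(436,222)],.045),"lid far",t([(363,169),(508,171)],.023),"near low",t([(508,290),(363,287)],.012))
print("bar S",s([(235,172),(237,236)],.047),"lid S",s([(169,172),(291,171),(301,265),(176,267)],.023))
print("board",t([(62,60),(218,47),(232,188),(70,205)],.008),s([(238,37),(374,25),(402,104),(268,117)],.008))
print("mat",t([(543,62),(541,181),(690,187)],0),"S",s([(302,311),(308,404),(432,309)],0))
print("jarG top",t([(367,48)],.071),s([(405,122)],.071),"jarB foot",s([(280,540)],0),"cup rim",t([(90,330)],.1),"stampN",t([(465,413)],.027),"stampR",s([(98,490)],.027))
from cell import *
E
```

```text
bar [[439.0, -218.0, 45.0]] lid far [[486.0, -163.0, 23.0], [483.0, -276.0, 23.0]] near low [[391.0, -275.0, 12.0], [394.0, -162.0, 12.0]]
bar S [[443.0, -199.0, 47.0], [439.0, -277.0, 47.0]] lid S [[396.0, -162.0, 23.0], [489.0, -166.0, 23.0], [485.0, -282.0, 23.0], [396.0, -279.0, 23.0]]
board [[580.0, 77.0, 8.0], [590.0, -48.0, 8.0], [475.0, -59.0, 8.0], [462.0, 69.0, 8.0]] [[464.0, 58.0, 8.0], [584.0, 72.0, 8.0], [591.0, -55.0, 8.0], [480.0, -68.0, 8.0]]
mat [[577.0, -308.0, 0.0], [480.0, -304.0, 0.0], [474.0, -422.0, 0.0]] S [[484.0, -305.0, 0.0], [478.0, -402.0, 0.0], [577.0, -308.0, 0.0]]
jarG top [[571.0, -166.0, 71.0]] [[572.0, -175.0, 71.0]] jarB foot [[449.0, -524.0, 0.0]] cup rim [[350.0, 40.0, 100.0]] stampN [[294.0, -239.0, 27.0]] stampR [[338.0, -502.0, 27.0]]
```

Request:
drive_tool:
  deltas: "0 0 0 0 0 0.99;0 0 0 0 0 0.99;0 0 0 0 0 0.99;0 0 0 0 0 0.99;0 0 0 0 0 0.99;0 0 0 0 0 0.99;0 0 0 0 0 0.99;0 0 0 0 0 0.99;0 0 0 0 0 0.99;0 0 0 0 0 0.99;0 0 0 0 0 0.07"
  fingers: 1

```text
time_s: 1.02
eef_pos: [0.2442, 0.5751, 0.2309]
eef_rot: [0.719, 0.695, -0.0, 0.0]
wrist_force: [0.1, 0.7, -0.7]
opening: 0.0856
grasp_force: 0.0
```

Request:
drive_tool:
  deltas: "-0.9 0.3 0 0 0 0;-0.9 0.3 0 0 0 0;-0.9 0.3 0 0 0 0;-0.9 0.3 0 0 0 0;-0.9 0.3 0 0 0 0;-0.9 0.3 0 0 0 0;-0.9 0.3 0 0 0 0;-0.9 0.3 0 0 0 0;-0.9 0.3 0 0 0 0;-0.9 0.3 0 0 0 0"

```text
time_s: 1.85
eef_pos: [0.3546, 0.2102, 0.2313]
eef_rot: [0.715, 0.699, 0.0, -0.0]
wrist_force: [1.3, 0.3, -0.8]
opening: 0.0853
grasp_force: 0.0
```

Request:
drive_tool:
  deltas: "-0.9 0.195 0 0 0 0;-0.9 0.195 0 0 0 0;-0.9 0.195 0 0 0 0;-0.9 0.195 0 0 0 0;-0.9 0.195 0 0 0 0;-0.9 0.195 0 0 0 0;-0.9 0.195 0 0 0 0;-0.9 0.195 0 0 0 0;-0.9 0.195 0 0 0 0;-0.9 0.195 0 0 0 0;-0.9 0.195 0 0 0 0;-0.9 0.195 0 0 0 0"

```text
time_s: 2.85
eef_pos: [0.4363, -0.224, 0.2313]
eef_rot: [0.715, 0.699, 0.0, 0.0]
wrist_force: [0.7, 1.9, 0.6]
opening: 0.0856
grasp_force: 0.0
```

Request:
drive_tool:
  deltas: "0 0 0.9 0 0 0;0 0 0.9 0 0 0;0 0 0.9 0 0 0;0 0 0 0 0 0;0 0 0 0 0 0"

```text
time_s: 3.27
eef_pos: [0.4353, -0.2226, 0.1231]
eef_rot: [0.716, 0.698, -0.001, -0.001]
wrist_force: [0.7, -0.1, 0.6]
opening: 0.0855
grasp_force: 0.0
```

```bash
python3 - <<'E'
from h import *
from cell import *
f=grab_frame("wrist");pickle.dump(f,open("pics/w1.pkl","wb"))
s=state();print(s["eef_pos"],s["eef_rot"])
r=f["img"][:,:,::-1].copy()
for X in([.439,-.219,.047],[.439,-.191,.047],[.439,-.247,.047]):
    u=proj(f,X)[0];print(u);cv2.circle(r,tuple(int(v) for v in u),3,(0,0,255),1)
cv2.imwrite("pics/w1.png",r)
E
```

```text
[ 0.43635956 -0.22286714  0.12451285] [ 7.16236867e-01  6.97857203e-01 -2.62166319e-04  7.10604815e-05]
[258.78970029 194.80825116]
[257.92078265 156.40004595]
[259.60333885 230.7729909 ]
```

View pics/w1.png

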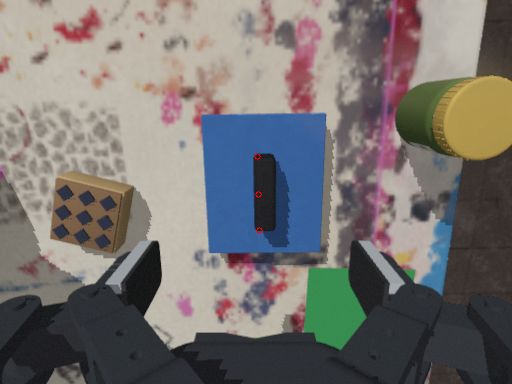

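The bar is centred at pixel (264,192), square to the gripper; about 4 mm farther +x than predicted, so I aim for (0.442, -0.217).

Request:
drive_tool:
  deltas: "0.15 0.14 0.4 0 0 0;0 0 0.7 0 0 0;0 0 0.7 0 0 0;0 0 0.4 0 0 0;0 0 0.2 0 0 0;0 0 0 0 0 0;0 0 0 0 0 0;0 0 0 0 0 0"

```text
time_s: 3.98
eef_pos: [0.4431, -0.2168, 0.0291]
eef_rot: [0.717, 0.698, 0.001, 0.001]
wrist_force: [0.2, 0.1, 0.0]
opening: 0.0854
grasp_force: 0.0
```

Request:
drive_tool:
  deltas: "0 0 0 0 0 0;0 0 0 0 0 0;0 0 0 0 0 0;0 0 0 0 0 0;0 0 0 0 0 0;0 0 0 0 0 0;0 0 0 0 0 0;0 0 0 0 0 0"
  fingers: 0

```text
time_s: 4.65
eef_pos: [0.4421, -0.2165, 0.0276]
eef_rot: [0.717, 0.697, 0.0, 0.0]
wrist_force: [-1.8, 1.8, 10.0]
opening: 0.0147
grasp_force: 59.3
```

Request:
drive_tool:
  deltas: "0 0 -0.1 0 0 0;0 0 -0.2 0 0 0;0 0 -0.3 0 0 0;0 0 -0.5 0 0 0;0 0 -0.6 0 0 0;0 0 -0.6 0 0 0;0 0 -0.5 0 0 0;0 0 0 0 0 0;0 0 0 0 0 0;0 0 0 0 0 0"

```text
time_s: 5.48
eef_pos: [0.4418, -0.2162, 0.1393]
eef_rot: [0.717, 0.697, 0.0, -0.0]
wrist_force: [0.6, -0.5, -1.6]
opening: 0.0141
grasp_force: 58.9
```

```bash
python3 - <<'E'
from h import *
from cell import *
T=grab_frame("top");pickle.dump(T,open("pics/top1.pkl","wb"))
S=grab_frame("side");pickle.dump(S,open("pics/side1.pkl","wb"))
a=cv2.resize(T["img"][145:250,215:345,::-1],(780,630))[:590];
b=cv2.resize(S["img"][170:270,210:340,::-1],(780,600))
cv2.imwrite("pics/l1.png",cv2.resize(np.vstack([a,b]),(400,600)))
E
```

```text
(no output)
```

View pics/l1.png

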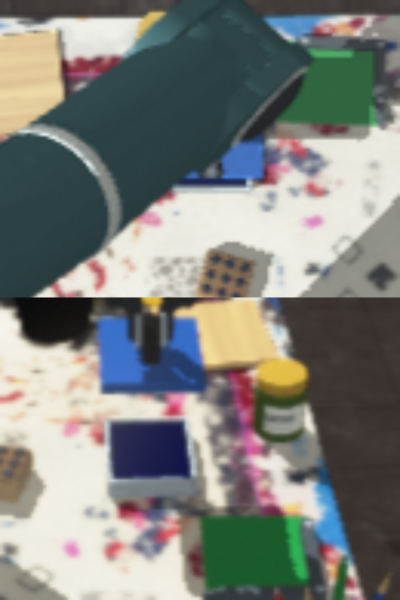

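Request:
drive_tool:
  deltas: "0.4 0.14 0 0 0 0;0.7 0.25 0 0 0 0;0.8 0.28 0 0 0 0;0.8 0.28 0 0 0 0;0.8 0.28 0 0 0 0;0.8 0.28 0 0 0 0;0.7 0.25 0 0 0 0;0.5 0.17 0 0 0 0;0.2 0.07 0 0 0 -0.9;0 0 0 0 0 0;0 0 0 0 0 0;0 0 0 0 0 0"

```text
time_s: 6.58
eef_pos: [0.5277, 0.008, 0.139]
eef_rot: [0.68, 0.734, -0.0, -0.0]
wrist_force: [-0.1, -0.4, -1.4]
opening: 0.0147
grasp_force: 58.8
```

Request:
drive_tool:
  deltas: "0 0 0.5 0 0 0;0 0 0.7 0 0 0;0 0 0.7 0 0 0;0 0 0.4 0 0 0;0 0 0.3 0 0 0;0 0 0 0 0 0;0 0 0 0 0 0;0 0 0 0 0 0;0 0 0 0 0 0"

```text
time_s: 7.33
eef_pos: [0.5289, 0.0092, 0.0364]
eef_rot: [0.678, 0.735, 0.001, 0.001]
wrist_force: [-0.3, -1.2, -1.4]
opening: 0.015
grasp_force: 58.8
```

Request:
drive_tool:
  deltas: "0 0 0.1 0 0 0;0 0 0.08 0 0 0;0 0 0.05 0 0 0;0 0 0.05 0 0 0;0 0 0.04 0 0 0;0 0 0 0 0 0;0 0 0 0 0 0"

```text
time_s: 7.92
eef_pos: [0.5282, 0.0093, 0.0235]
eef_rot: [0.678, 0.735, 0.0, -0.0]
wrist_force: [-11.7, 2.1, 31.4]
opening: 0.0148
grasp_force: 63.5
```

Request:
drive_tool:
  deltas: "0 0 -0.03 0 0 0;0 0 0 0 0 0"

```text
time_s: 8.08
eef_pos: [0.5284, 0.0092, 0.0239]
eef_rot: [0.678, 0.735, 0.0, 0.0]
wrist_force: [-0.3, -0.9, -1.2]
opening: 0.015
grasp_force: 58.9
```

Request:
drive_tool:
  deltas: "0 0 0 0 0 0;0 0 0 0 0 0;0 0 0 0 0 0;0 0 0 0 0 0;0 0 0 0 0 0;0 0 0 0 0 0"
  fingers: 1

```text
time_s: 8.58
eef_pos: [0.5282, 0.0092, 0.0237]
eef_rot: [0.678, 0.735, -0.0, 0.0]
wrist_force: [-0.3, -0.8, 0.2]
opening: 0.0849
grasp_force: 0.0
```

Request:
drive_tool:
  deltas: "0 0 -0.2 0 0 0;0 0 -0.6 0 0 0;0 0 -0.9 0 0 0;0 0 -0.9 0 0 0;0 0 0 0 0 0;0 0 0 0 0 0"

```text
time_s: 9.08
eef_pos: [0.5292, 0.0095, 0.1298]
eef_rot: [0.678, 0.735, 0.002, 0.001]
wrist_force: [-0.1, 0.2, -1.2]
opening: 0.0852
grasp_force: 0.0
```

```bash
python3 - <<'E'
from h import *
from cell import *
f=grab_frame("wrist");pickle.dump(f,open("pics/w2.pkl","wb"))
S=grab_frame("side");pickle.dump(S,open("pics/side2.pkl","wb"))
h=np.hstack([cv2.resize(f["img"],(400,300)),cv2.resize(S["img"][160:280,200:360],(400,300))])
cv2.imwrite("pics/l2.png",h[:,:,::-1])
r,c=blob(S,(105,120,40),(122,255,255),(220,150,330,210),.019,3);print("lidS",r)
# pad: felt+tray outline in the side view
r,c=blob(S,(110,80,20),(135,255,140),(225,195,290,260),.02,3);print("feltS",r)
T=pickle.load(open("pics/top1.pkl","rb"))
E
```

```text
lidS ((526.73583984375, -2.6482620239257812), (91.11568450927734, 124.88448333740234), 5.3468122482299805)
feltS ((441.8054504394531, -223.42527770996094), (87.82499694824219, 70.34698486328125), 89.70072174072266)
```

View pics/l2.png

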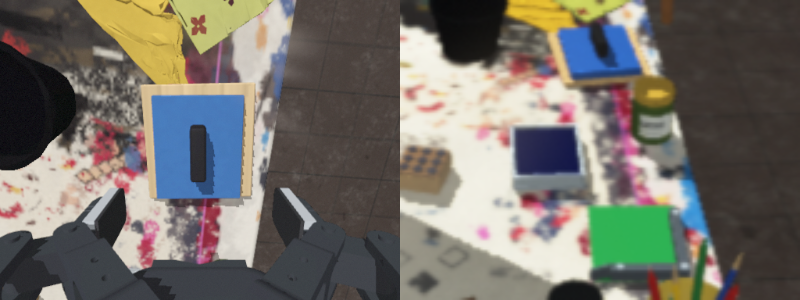

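Wrist view: lid lies flat and centred on the board, bar at (198,153). Side view: open pad with navy felt at (547,150) of the panel. Now I go behind the pad's +y side.

Request:
drive_tool:
  deltas: "-0.4 -0.24 0 0 0 0;-0.7 -0.4 0 0 0 0;-0.8 -0.45 0 0 0 0;-0.8 -0.45 0 0 0 0;-0.6 -0.33 0 0 0 0;-0.3 -0.15 0 0 0 0.5;0 0 0 0 0 0.55;0 0 0 0 0 0;0 0 0 0 0 0"
  fingers: 0.5

```text
time_s: 9.93
eef_pos: [0.4592, -0.1403, 0.1272]
eef_rot: [0.723, 0.691, -0.001, -0.0]
wrist_force: [1.6, 0.1, -0.6]
opening: 0.0428
grasp_force: 0.0
```

Request:
drive_tool:
  deltas: "0.23 -0.44 0 0 0 0;0 0 0.6 0 0 0;0 0 0.8 0 0 0;0 0 0.7 0 0 0;0 0 0.5 0 0 0;0 0 0.3 0 0 0;0 0 0.1 0 0 0;0 0 0 0 0 0;0 0 0 0 0 0;0 0 0 0 0 0"

```text
time_s: 10.77
eef_pos: [0.4427, -0.1307, 0.0085]
eef_rot: [0.723, 0.691, 0.0, 0.0]
wrist_force: [-0.2, -0.1, 1.0]
opening: 0.0424
grasp_force: 0.0
```

Request:
drive_tool:
  deltas: "-0.2 0 0 0 0 0;-0.2 0 0 0 0 0;-0.1 0 0 0 0 0;-0.1 0 0 0 0 0;-0.2 0 0 0 0 0;-0.2 0 0 0 0 0;-0.2 0 0 0 0 0;-0.2 0 0 0 0 0;-0.2 0 0 0 0 0;-0.2 0 0 0 0 0;-0.2 0 0 0 0 0;-0.1 0 0 0 0 0"

```text
time_s: 11.77
eef_pos: [0.4381, -0.2158, 0.0078]
eef_rot: [0.723, 0.691, 0.0, 0.0]
wrist_force: [0.6, 4.1, 4.1]
opening: 0.0427
grasp_force: 2.3
```

Request:
drive_tool:
  deltas: "-0.1 0 0 0 0 0;-0.2 0 0 0 0 0;-0.2 0 0 0 0 0;-0.2 0 0 0 0 0;-0.2 0 0 0 0 0;-0.2 0 0 0 0 0;-0.1 0 0 0 0 0;-0.1 0 0 0 0 0;-0.05 0 0 0 0 0;0 0 0 0 0 0"

```text
time_s: 12.6
eef_pos: [0.4358, -0.2692, 0.0078]
eef_rot: [0.723, 0.691, -0.0, 0.0]
wrist_force: [-0.1, 0.8, -0.1]
opening: 0.0431
grasp_force: 0.0
```

```bash
cat > pad.py <<'E'
from h import *
from cell import *
S=grab_frame("side");T=grab_frame("top")
for n,f,roi in(("S",S,(225,195,340,300)),("T",T,(225,150,345,250))):
    try:
        r,c=blob(f,(110,80,20),(135,255,140),roi,.017,3);print(n,r,cv2.contourArea(c))
    except Exception as e:print(n,"none")
O=np.array([.532,-.371]);
b=cv2.resize(S["img"][190:310,220:350,::-1],(650,600),interpolation=cv2.INTER_CUBIC)
import sys;cv2.imwrite(sys.argv[1],b);pickle.dump((S,T),open(sys.argv[1]+".pkl","wb"))
s=state();print(s["eef_pos"],s["wrist_force"])
E
python3 pad.py pics/p1.png
```

```text
S ((434.99420166015625, -331.1874694824219), (89.71192932128906, 71.4656753540039), 88.34972381591797) 486.5
T ((427.3321838378906, -330.1955871582031), (92.49581909179688, 60.623313903808594), 89.58136749267578) 212.0
[ 0.43586726 -0.26893328  0.00775502] [-1.35113944  1.36595787  0.69807675]
```

View pics/p1.png

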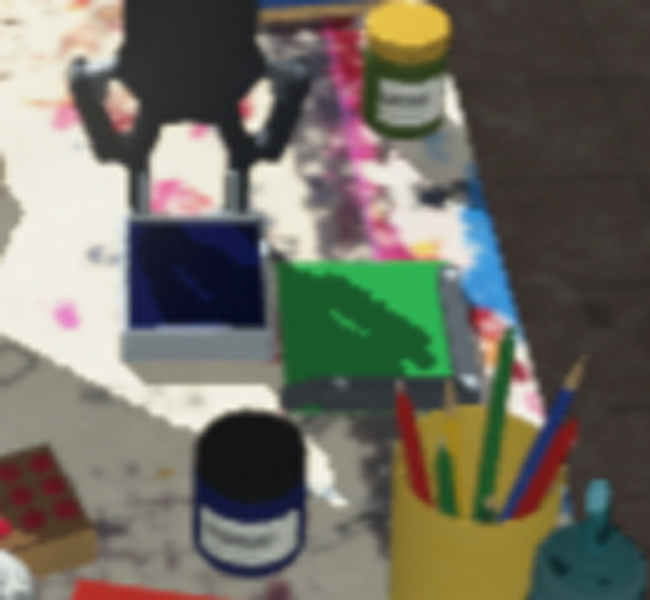

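Side view: pad follows squarely, its +y rim at row 218, with the bracket (green) to its right-front; ~29 mm more needed.

Request:
drive_tool:
  deltas: "-0.1 0 0 0 0 0;-0.15 0 0 0 0 0;-0.15 0 0 0 0 0;-0.12 0 0 0 0 0;-0.1 0 0 0 0 0;-0.06 0 0 0 0 0;-0.04 0 0 0 0 0;0 0 0 0 0 0;0 0 0 0 0 0"

```text
time_s: 13.45
eef_pos: [0.4345, -0.2978, 0.0078]
eef_rot: [0.723, 0.691, -0.0, 0.0]
wrist_force: [0.4, -0.2, -0.2]
opening: 0.0426
grasp_force: 0.0
```

```bash
python3 pad.py pics/p2.png; python3 - <<'E'
from h import *
S,T=pickle.load(open("pics/p2.png.pkl","rb"))
# zoom, reproject predicted outlines for comparison
b=cv2.resize(S["img"][190:310,220:350,::-1],(650,600),interpolation=cv2.INTER_CUBIC)
d=lambda X,c:cv2.polylines(b,[((proj(S,X)-[219.6,189.6])*5).astype(int)],True,c,1)
def R(o,a,P):
    P=np.array(P,float);c,s=np.cos(a),np.sin(a);return np.c_[o[0]+P[:,0]*c-P[:,1]*s,o[1]+P[:,0]*s+P[:,1]*c,P[:,2]]
pad=[(.042*i,.052*j,.02) for i,j in((1,1),(1,-1),(-1,-1),(-1,1))]
d(R((.435,-.361),-.045,pad),(0,0,255))
d(R((.532,-.371),-.045,[(.042,.04,.015),(.042,-.052,.015),(-.03,-.052,.015),(-.03,-.064,.015),(.054,-.064,.015),(.054,.04,.015)]),(0,255,255))
cv2.imwrite("pics/p2o.png",b)
E
```

```text
S ((434.099609375, -361.10528564453125), (87.27700805664062, 71.39221954345703), 86.83409881591797) 533.0
T ((421.7333068847656, -359.80224609375), (88.9019546508789, 49.858612060546875), 89.5813980102539) 182.0
[ 0.43457953 -0.29758826  0.00780254] [ 0.34247472 -0.00437764  0.09328632]
```

View pics/p2o.png

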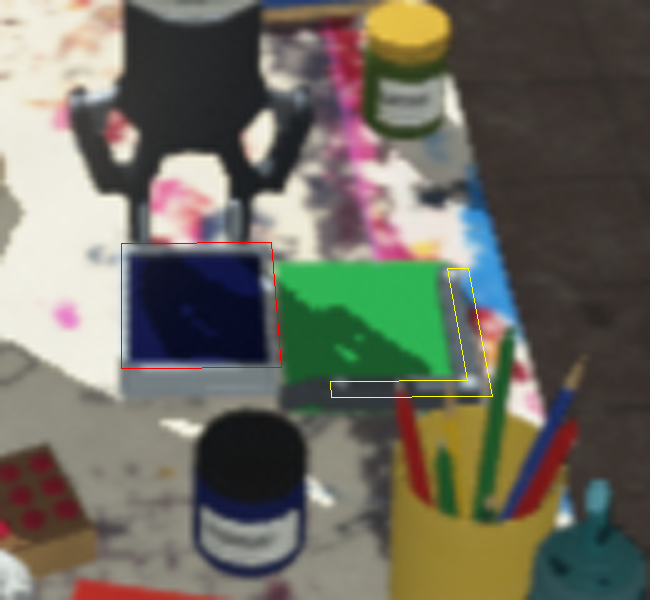

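Request:
drive_tool:
  deltas: "0.1 0 0 0 0 0;0.2 0 0 0 0 0;0 0 -0.6 0 0 0;0 0 -0.8 0 0 0;0 0 -0.8 0 0 0;0 0 -0.3 0 0 0;0 0 0 0 0 0"

```text
time_s: 14.13
eef_pos: [0.4365, -0.2853, 0.1102]
eef_rot: [0.723, 0.691, 0.001, 0.002]
wrist_force: [0.5, -0.4, 0.6]
opening: 0.0424
grasp_force: 0.0
```

```bash
python3 -c "
from cell import *
s=state();print(s['joint_pos'],s['eef_pos'])"
```

```text
[-0.09273826  0.49849015  0.77032161  1.99610334 -0.47179335  0.82669935
  0.89974817] [ 0.43648859 -0.28531072  0.11019369]
```

Request:
drive_tool:
  deltas: "0 0 0 0 0 -1;0 0 0 0 0 -1;0 0 0 0 0 -1;0 0 0 0 0 -1;0 0 0 0 0 -1;0 0 0 0 0 -1;0 0 0 0 0 -1;0 0 0 0 0 -1;0 0 0 0 0 -1;0 0 0 0 0 -1;0 0 0 0 0 -1;0 0 0 0 0 -1"

```text
time_s: 15.13
eef_pos: [0.4349, -0.2845, 0.1067]
eef_rot: [0.085, 0.996, 0.0, -0.0]
wrist_force: [-0.2, 0.1, -0.4]
opening: 0.0424
grasp_force: 0.0
```

Request:
drive_tool:
  deltas: "0 0 0 0 0 -1;0 0 0 0 0 -0.09;0 0 0 0 0 0;0 0 0 0 0 0"

```text
time_s: 15.47
eef_pos: [0.4349, -0.2851, 0.1072]
eef_rot: [0.025, 1.0, 0.0, -0.0]
wrist_force: [0.4, -0.2, -0.0]
opening: 0.0428
grasp_force: 0.0
```

```bash
python3 -c "
from cell import *
from scipy.spatial.transform import Rotation as R
s=state();print(s['joint_pos'],s['eef_pos'],R.from_quat(s['eef_rot']).as_matrix().round(3))"
```

```text
[ 0.20403438  0.41636096  0.38606591  1.98908084 -0.219263    0.77641591
  2.23920144] [ 0.4349339  -0.28511708  0.10723759] [[-0.999  0.049 -0.   ]
 [ 0.049  0.999  0.   ]
 [ 0.     0.    -1.   ]]
```

Request:
drive_tool:
  deltas: "0.4 -0.42 0 0 0 0;0.5 -0.5 0 0 0 0;0.5 -0.5 0 0 0 0;0.39 -0.5 0 0 0 0;0 0 0.5 0 0 0;0 0 0.8 0 0 0;0 0 0.6 0 0 0;0 0 0.4 0 0 0;0 0 0.18 0 0 0;0 0 0 0 0 0;0 0 0 0 0 0"

```text
time_s: 16.38
eef_pos: [0.3601, -0.3591, 0.0089]
eef_rot: [0.023, 1.0, -0.0, -0.0]
wrist_force: [-0.3, 0.1, 0.5]
opening: 0.0429
grasp_force: 0.0
```

Request:
drive_tool:
  deltas: "-0.15 0 0 0 0 0;-0.15 0 0 0 0 0;-0.1 0 0 0 0 0;-0.15 0 0 0 0 0;-0.2 0 0 0 0 0;-0.2 0 0 0 0 0;-0.2 0 0 0 0 0;-0.2 0 0 0 0 0;-0.2 0 0 0 0 0;-0.2 0 0 0 0 0;-0.1 0 0 0 0 0;-0.1 0 0 0 0 0"

```text
time_s: 17.38
eef_pos: [0.438, -0.3625, 0.0086]
eef_rot: [0.023, 1.0, 0.0, -0.0]
wrist_force: [-5.1, 1.5, 4.7]
opening: 0.0426
grasp_force: 2.9
```

Request:
drive_tool:
  deltas: "-0.1 0 0 0 0 0;-0.1 0 0 0 0 0;-0.1 0 0 0 0 0;-0.1 0 0 0 0 0;-0.05 0 0 0 0 0;0 0 0 0 0 0;0 0 0 0 0 0"

```text
time_s: 17.97
eef_pos: [0.4563, -0.3633, 0.0086]
eef_rot: [0.023, 1.0, -0.0, 0.0]
wrist_force: [-0.2, -0.6, 0.9]
opening: 0.0426
grasp_force: 0.0
```

```bash
python3 pad.py pics/p3.png
```

```text
S ((508.3961486816406, -361.33660888671875), (88.28565979003906, 73.05557250976562), 87.62114715576172) 520.5
T none
[ 0.45620828 -0.36322866  0.00859851] [-0.47678111 -0.49040549 -0.09465894]
```

Request:
drive_tool:
  deltas: "-0.08 0 0 0 0 0;-0.08 0 0 0 0 0;-0.08 0 0 0 0 0;-0.08 0 0 0 0 0;-0.08 0 0 0 0 0;-0.04 0 0 0 0 0;-0.03 0 0 0 0 0;0 0 0 0 0 0"

```text
time_s: 18.73
eef_pos: [0.475, -0.3642, 0.0085]
eef_rot: [0.023, 1.0, -0.0, 0.0]
wrist_force: [-2.3, 0.8, 1.8]
opening: 0.0428
grasp_force: 1.4
```

Request:
drive_tool:
  deltas: "-0.03 0 0 0 0 0;-0.03 0 0 0 0 0;-0.03 0 0 0 0 0;0 0 0 0 0 0"

```text
time_s: 19.07
eef_pos: [0.4752, -0.3643, 0.0082]
eef_rot: [0.023, 1.0, 0.001, -0.003]
wrist_force: [-22.8, 4.0, 16.2]
opening: 0.0428
grasp_force: 11.7
```

Request:
drive_tool:
  deltas: "0.2 0 0 0 0 0;0.4 0 0 0 0 0;0 0 -0.6 0 0 0;0 0 -0.8 0 0 0;0 0 -0.8 0 0 0;0 0 -0.3 0 0 0;0 0 0 0 0 0"

```text
time_s: 19.65
eef_pos: [0.4562, -0.3641, 0.1118]
eef_rot: [0.022, 1.0, -0.001, 0.003]
wrist_force: [0.6, 0.6, 0.7]
opening: 0.0429
grasp_force: 0.0
```

Request:
drive_tool:
  deltas: "0 0 0 0 0 1;0 0 0 0 0 1;0 0 0 0 0 1;0 0 0 0 0 1;0 0 0 0 0 1;0 0 0 0 0 1;0 0 0 0 0 1;0 0 0 0 0 1;0 0 0 0 0 1;0 0 0 0 0 1;0 0 0 0 0 1;0 0 0 0 0 1"

```text
time_s: 20.65
eef_pos: [0.4545, -0.3629, 0.1076]
eef_rot: [0.678, 0.735, -0.0, -0.0]
wrist_force: [-0.1, 0.1, 0.6]
opening: 0.0425
grasp_force: 0.0
```

Request:
drive_tool:
  deltas: "0 0 0 0 0 1;0 0 0 0 0 0.09;0 0 0 0 0 0;0 0 0 0 0 0"

```text
time_s: 20.98
eef_pos: [0.4544, -0.3631, 0.1081]
eef_rot: [0.721, 0.692, -0.0, -0.0]
wrist_force: [-1.0, 0.7, 0.1]
opening: 0.0431
grasp_force: 0.0
```

```bash
python3 pad.py pics/p4.png; python3 - <<'E'
from h import *
S,T=pickle.load(open("pics/p4.png.pkl","rb"))
b=cv2.resize(S["img"][200:300,240:350,::-1],(660,600),interpolation=cv2.INTER_CUBIC)
cv2.imwrite("pics/p4o.png",b)
E
```

```text
S ((527.6311645507812, -362.13372802734375), (87.7955551147461, 72.95464324951172), 86.7779769897461) 519.0
T none
[ 0.45435448 -0.36321364  0.1083797 ] [-0.28367197  0.5633663  -0.18758955]
```

View pics/p4o.png

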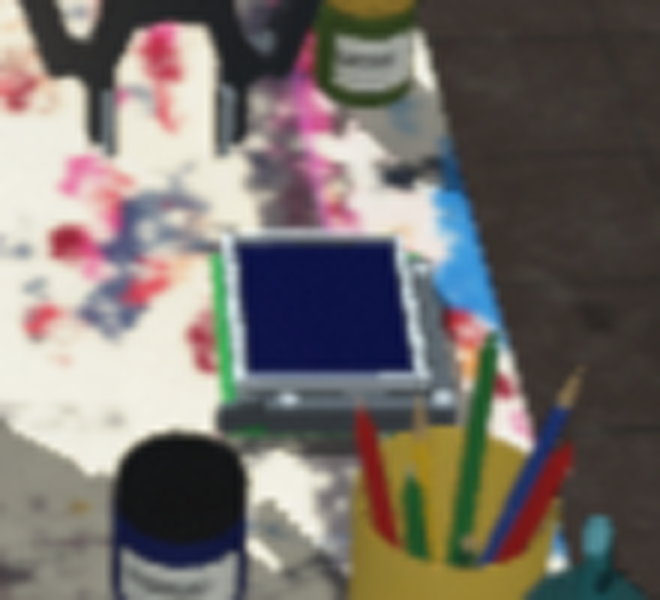

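The pad is against the far stop; now the final push toward the right stop.

Request:
drive_tool:
  deltas: "0.35 0.3 0 0 0 0;0.6 0.4 0 0 0 0;0.6 0.4 0 0 0 0;0.5 0.4 0 0 0 0;0.3 0.2 0 0 0 0;0 0 0.5 0 0 0;0 0 0.8 0 0 0;0 0 0.6 0 0 0;0 0 0.4 0 0 0;0 0 0.2 0 0 0;0 0 0 0 0 0;0 0 0 0 0 0"

```text
time_s: 22.08
eef_pos: [0.5265, -0.273, 0.0091]
eef_rot: [0.723, 0.691, -0.0, 0.0]
wrist_force: [-0.4, -0.5, -0.0]
opening: 0.0425
grasp_force: 0.0
```

Request:
drive_tool:
  deltas: "-0.1 0 0 0 0 0;-0.12 0 0 0 0 0;-0.12 0 0 0 0 0;-0.12 0 0 0 0 0;-0.1 0 0 0 0 0;-0.08 0 0 0 0 0;-0.05 0 0 0 0 0;0 0 0 0 0 0"

```text
time_s: 22.75
eef_pos: [0.5252, -0.3006, 0.0086]
eef_rot: [0.723, 0.691, -0.0, 0.0]
wrist_force: [0.2, -0.1, -0.8]
opening: 0.0425
grasp_force: 0.0
```

Request:
drive_tool:
  deltas: "-0.04 0 0 0 0 0;-0.04 0 0 0 0 0;-0.04 0 0 0 0 0;-0.03 0 0 0 0 0;0 0 0 0 0 0;0 0 0 0 0 0"

```text
time_s: 23.25
eef_pos: [0.5254, -0.303, 0.0083]
eef_rot: [0.722, 0.692, 0.001, -0.002]
wrist_force: [-1.5, 17.0, 10.3]
opening: 0.0425
grasp_force: 8.4
```

Request:
drive_tool:
  deltas: "-0.03 0 0 0 0 0;-0.03 0 0 0 0 0;0 0 0 0 0 0"

```text
time_s: 23.5
eef_pos: [0.5254, -0.3031, 0.0081]
eef_rot: [0.722, 0.692, 0.002, -0.004]
wrist_force: [-4.7, 31.1, 19.9]
opening: 0.0429
grasp_force: 15.2
```

Request:
drive_tool:
  deltas: "0.2 0 0 0 0 0;0.5 0 0 0 0 0;0 0 -0.6 0 0 0;0 0 -0.9 0 0 0;0 0 -0.9 0 0 0;0 0 -0.5 0 0 0;0.9 -0.6 0 0 0 0;0.9 -0.9 0 0 0 0;0.9 -0.9 0 0 0 0;0.9 -0.9 0 0 0 0;0 0 0 0 0 0;0 0 0 0 0 0"

```text
time_s: 24.5
eef_pos: [0.4199, -0.1502, 0.1247]
eef_rot: [0.722, 0.692, 0.001, -0.001]
wrist_force: [0.5, -0.8, 0.5]
opening: 0.0429
grasp_force: 0.0
```

```bash
python3 pad.py pics/p5.png; python3 - <<'E'
from h import *
S,T=pickle.load(open("pics/p5.png.pkl","rb"))
# column-averaged scans across gaps, brightness profile along world lines
from scipy.ndimage import map_coordinates as mc
o=np.array([.529,-.367]);a=-.045;ex=np.array([np.cos(a),np.sin(a)]);ey=np.array([-ex[1],ex[0]])
def scan(f,along,rng,cross,z):
    out=[]
    for s in rng:
        P=np.array([[*(o+(s*ex+c*ey if along=="x" else c*ex+s*ey)),z] for c in cross]);u=proj(f,P)
        out.append([mc(f["img"][...,k].astype(float),[u[:,1],u[:,0]],order=1).mean() for k in range(3)])
    return np.array(out).round().astype(int)
for n,f in(("T",T),("S",S)):
    print(n,"y");r=np.arange(-.070,-.034,.002);v=scan(f,"y",r,np.linspace(-.02,.03,12),.018)
    print([f"{int(round(s*1000))}:{'/'.join(map(str,w))}" for s,w in zip(r,v)])
    print(n,"x");r=np.arange(.03,.066,.002);v=scan(f,"x",r,np.linspace(-.04,.03,12),.018)
    print([f"{int(round(s*1000))}:{'/'.join(map(str,w))}" for s,w in zip(r,v)])
E
```

```text
S ((527.2322387695312, -366.13641357421875), (87.72222900390625, 72.58792877197266), 87.41423797607422) 529.5
T ((525.4605712890625, -364.5563659667969), (92.77753448486328, 71.97724151611328), 86.57832336425781) 476.0
[ 0.4212137  -0.15268269  0.1249413 ] [ 0.37304867 -0.37155634  1.23107915]
T y
['-70:104/101/100', '-68:100/96/96', '-66:98/95/94', '-64:95/93/93', '-62:90/90/91', '-60:82/85/88', '-58:74/80/84', '-56:71/78/82', '-54:72/79/83', '-52:84/91/95', '-50:92/99/105', '-48:95/102/109', '-46:80/86/97', '-44:56/61/77', '-42:34/39/62', '-40:16/21/51', '-38:16/21/49', '-36:15/20/48']
T x
['30:19/23/51', '32:43/47/67', '34:79/85/94', '36:96/103/108', '38:86/93/97', '40:71/77/80', '42:64/70/73', '44:62/67/71', '46:68/71/75', '48:87/85/88', '50:104/95/97', '52:118/102/104', '54:125/106/108', '56:127/106/106', '58:127/106/108', '60:130/111/114', '62:134/117/122', '64:136/123/131']
S y
['-70:62/57/60', '-68:62/60/64', '-66:65/66/69', '-64:70/73/76', '-62:72/77/80', '-60:74/80/83', '-58:77/84/87', '-56:80/88/90', '-54:97/105/108', '-52:113/122/126', '-50:113/122/127', '-48:110/120/126', '-46:79/87/99', '-44:49/55/73', '-42:30/35/57', '-40:13/17/42', '-38:10/14/40', '-36:7/12/39']
S x
['30:8/13/37', '32:16/20/41', '34:38/43/57', '36:70/76/84', '38:87/94/99', '40:81/88/91', '42:66/72/75', '44:57/62/65', '46:56/61/64', '48:59/64/69', '50:73/77/87', '52:91/95/110', '54:100/105/124', '56:103/108/130', '58:103/109/132', '60:102/109/133', '62:98/111/135', '64:92/116/140']
```

```bash
python3 -c "
from cell import *
print(job_done())"
```

```text
the job is handed in; nothing more can be done
None
```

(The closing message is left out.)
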